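# Bed the valuables in their fitted inserts

## Robot

A 6-joint arm with a two-finger parallel gripper is mounted at the origin on the work surface. World frame = base frame: x ahead of the robot, y to its left, z up, the work surface at z = 0. Lengths are in m, angles in rad, forces in N, time in s.
With the tool pointing down it reaches from about 0.35 to 0.85 m from the base axis. Payload 8.1 kg.
Tool frame: the origin (TCP) lies on the centre line of the jaws, within the pads' length; the fingertips stand r.finger_overhang ahead of it and the grasp point (between the pads) is the TCP (r.finger_overhang is the distance from the TCP to the fingertips, in m); z points along the fingers, y is the direction in which the jaws open and shut (so a half turn about z gives the same grasp; the last joint's range is limited). The gripper opens to 85 mm and grips with 20 to 120 N. Pads are 22 mm wide; open, the fingers measure 114 mm over their backs; the gripper's body (76 mm by 85 mm) begins 54 mm behind the grasp point. The pads swing forward as they close: fully open they stand 13 mm farther back than shut.
Start: joints at [-1.404, 0.13, 1.488, -0, 1.523, -0.085], TCP at [0.15, -0.581, 0.25] pointing down, gripper open.
Joint ranges: [-2.96, 2.96], [-0.89, 2.26], [0.02, 2.5], [-1.34, 4.48], [0, 2.73], [-2.66, 2.66]. Speed limits (rad/s): [2.39, 2.39, 2.79, 3.14, 3.14, 3.14].

## Interface

Orientations are given as a rotation vector (axis times angle).
In Python, from cell import r, snapshot gives the robot as it stands. The module is installed in compiled form; this text tells all that it offers.
- The arm moves only by the tool send_rows, never from a script. Its argument "moves" is text: rows parted by semicolons, each of 7 numbers parted by spaces: the shift along the tool's x, y, z in mm, then the turn, a rotation vector about the tool's x, y, z in degrees, then the closure, from 0 (fully open) to 1 (shut). In form: dx dy dz rx ry rz jaw; .... A call has 1 to 8 rows; each row is the pose to reach, as a shift and turn from the pose commanded when the call began, along the tool's axes at that moment; what a row does not reach only later rows make up. A row lasts 1/8 s, in which the tool goes at most 62.5 mm and 10.7 degrees, less where a joint would pass 70% of its speed; a pose out of reach is approached as far as the arm can. A call with a gripper value outside its range is refused whole. The fingers move at their own pace and stop on an object; "grip_force" is the grip in N (left out, the last holds). Time passes only in rows, so rows that repeat a pose let the fingers close. It gives the time, the measured TCP pose, the force and the opening at its end, in the units of the state.
- r.get_obs(): the state, without advancing time (a new reading comes with each control period).
- snapshot(name): name is "side" or "top" or "wrist"; returns a dict with "pixels" (400x640x3 uint8, red, green, blue), "depth" (400x640 float32, m along the optical axis (not along the pixel's ray), 0 where there is no reading), "fx", "fy", "cx", "cy" (pixels), "extrinsics" (4x4, takes a point from camera to world coordinates). Camera axes: x right, y up, looking along -z (the intrinsics and any distortion apply to the point x, -y, -z); pixel columns grow to the right and rows downward; lengths in m; the calibration is good to about 2 mm. A picture is of the moment at which its call begins.
- r.sign_off(): hands the job in, once; it reports no verdict.
The state is a dict: "clock": time; "joint_pos": joint angles; "joint_vel": joint speeds; "tau": joint torques, N m; "eef_pos": TCP position; "orientation": TCP orientation; "ft_force": force on the tool from outside, world axes, zero at the start; "wrist_torque": the same for the moment, N m; "opening": opening from 0.0 (shut) to 1.0 (fully open).
Only numpy, scipy, OpenCV 4.12 (cv2) and the standard library are available. Lean on these libraries where they do the work, as an engineer would, in place of code of your own. Each camera call takes 0.05 s, during which the arm holds its last target. There are 200 camera calls.

## Task

The viewing is over: put the carriage clock, the coin tube, the picture frame and the comb back, each in the fitted wooden insert whose cut-out has its shape, turned to suit the cut-out and sitting flat on the felt, clock and tube standing upright and the frame face up. Lower each one in gently rather than dropping it, never tip anything over, and leave the teacup and the loupe where they are.

Things in the scene. Friction and masses are not known exactly. Their poses are not given: they have to be found in the camera images.
- clock: Small gilt carriage clock standing upright, 0.3 to 0.55 kg. Plinth 62 (its x) x 54 (its y) mm, 10 mm high; body 52 x 46 mm from z = 10 to 72 mm; cornice 62 x 54 mm up to z = 80 mm; bail handle (4 mm bar along y) up to 96 mm. White dial on the +x face. Origin: centre of its underside; z up. Grip across the 46 mm (its y) at z about 56 mm.
- coin_tube: Upright cylindrical coin tube, white plastic body 42 mm in diameter up to z = 58 mm, grey ribbed screw cap 44 mm in diameter from there up to z = 74 mm; 0.2 to 0.4 kg. Origin: centre of its underside; z up.
- picture_frame: Small silver picture frame lying face up, 92 (its x) x 62 (its y) x 15 mm, black backing up to z = 10 mm and silver border from there to 15 mm, about 0.16 kg. Origin: centre of its underside; z up.
- comb: Carved brown tortoiseshell comb lying flat, 116 (its x) x 40 (its y) mm: back 16 mm wide and 9 mm thick (11 mm at the carved beads) along its +y side, teeth 6 mm thick towards -y. About 0.06 kg. Origin: centre of its 116 x 40 mm underside; z up. Gripped across the 40 mm (along its y) at mid length, low down.
- insert_clock: Fixed dark wooden tray 150 (its x) x 104 (its y) x 10 mm (all inserts alike outside), pale felt floor 4 mm above its underside, 6 mm below its top face. Closed rectangular, nearly square cut-out 78 (its x) x 70 (its y) mm, for the clock, either way round. Origin: centre of its underside, below the cut-out's middle.
- insert_tube: Fixed dark wooden tray 150 (its x) x 104 (its y) x 10 mm (all inserts alike outside), pale felt floor 4 mm above its underside, 6 mm below its top face. Round cut-out 60 mm in diameter, for the coin tube. Origin: centre of its underside, below the cut-out's middle.
- insert_frame: Fixed dark wooden tray 150 (its x) x 104 (its y) x 10 mm (all inserts alike outside), pale felt floor 4 mm above its underside, 6 mm below its top face. Rectangular cut-out 108 (its x) x 78 (its y) mm, for the picture frame, either way round; a 56 mm wide finger channel, 6 mm deep and dark, crosses the tray along y at mid length. Origin: centre of its underside, below the cut-out's middle.
- insert_comb: Fixed dark wooden tray 150 (its x) x 104 (its y) x 10 mm (all inserts alike outside), pale felt floor 4 mm above its underside, 6 mm below its top face. Long narrow cut-out 132 (its x) x 56 (its y) mm, for the comb, either way round; a 56 mm wide finger channel, 6 mm deep and dark, crosses the tray along y at mid length. Origin: centre of its underside, below the cut-out's middle.
- teacup: Bystander: white china teacup, 82 mm across the rim, 52 mm high, with a handle, on a fixed white saucer 124 mm across at the left side. Leave alone. Origin: centre of its underside.
- loupe: Bystander: small black loupe, 36 mm across its top, 31 mm high, loose on the counter near the middle line. Leave alone. Origin: centre of its underside.
Mind the look-alikes: they are no part of the job. Several things have the shape of the comb; the one meant has the colours described above.

How it is judged:
At the end, for the whole second after the job is handed in: Clock, tube, frame and comb rest on the felt of their own inserts (centres within 14 mm, underside at most 6.5 mm above the insert's underside, tilt under 0.08 rad; clock, frame and comb lengthwise within 0.30 rad); teacup and loupe moved under 30 mm (horizontal distance between clock and insert_clock below 0.014 m and z of clock in the frame of insert_clock below 0.0065 m and angle between each of clock, coin_tube, picture_frame, comb's own z axis and vertical below 0.08 rad and linear speed of each of clock, coin_tube, picture_frame, comb below 0.02 m/s and angular speed of each of clock, coin_tube, picture_frame, comb below 0.2 rad/s and angle between the x axis of clock and the x axis of insert_clock, either way round below 0.3 rad and horizontal distance between coin_tube and insert_tube below 0.014 m and z of coin_tube in the frame of insert_tube below 0.0065 m and horizontal distance between picture_frame and insert_frame below 0.014 m and z of picture_frame in the frame of insert_frame below 0.0065 m and angle between the x axis of picture_frame and the x axis of insert_frame, either way round below 0.3 rad and horizontal distance between comb and insert_comb below 0.014 m and z of comb in the frame of insert_comb below 0.0065 m and angle between the x axis of comb and the x axis of insert_comb, either way round below 0.3 rad and distance of each of teacup, loupe from where it was at the start of the episode below 0.03 m); the robot touches nothing.
It fails at once if a valuable is dropped into its insert (arrives faster than 0.6 m/s) ((horizontal distance between clock and insert_clock below 0.03 m and z of clock in the frame of insert_clock below 0.016 m and linear speed of clock above 0.6 m/s) or (horizontal distance between coin_tube and insert_tube below 0.03 m and z of coin_tube in the frame of insert_tube below 0.016 m and linear speed of coin_tube above 0.6 m/s) or (horizontal distance between picture_frame and insert_frame below 0.03 m and z of picture_frame in the frame of insert_frame below 0.016 m and linear speed of picture_frame above 0.6 m/s) or (horizontal distance between comb and insert_comb below 0.03 m and z of comb in the frame of insert_comb below 0.016 m and linear speed of comb above 0.6 m/s)).
It fails at once if a valuable is tipped over (by more than 0.7 rad) (angle between any of clock, coin_tube, picture_frame, comb's own z axis and vertical above 0.7 rad).
It fails at once if the teacup is pushed more than 30 mm or knocked over (distance of teacup from where it was at the start of the episode above 0.03 m or angle between teacup's own z axis and vertical above 0.5 rad).
It fails at once if the loupe is pushed more than 30 mm or knocked over (distance of loupe from where it was at the start of the episode above 0.03 m or angle between loupe's own z axis and vertical above 0.5 rad).
It also fails if it takes over 128 s, if anything falls off the work surface, if the arm or the gripper's body presses on something with over 40 N, if the wrist force passes 120 N, or if a joint passes its speed limit or range.

## Working session

There is one attempt and no reset: what is moved stays moved. The work goes in short steps, Python scripts to look and compute and a tool call to move; the robot and the scene stay as the last step left them, time stands still between calls to the robot, and variables do not carry over. Pictures are saved under pics/ and viewed, about 12 in all and at most 16, crops included, and the job is handed in when it is done.

Besides the shell and the picture viewer there is one more tool, called after "Call:" by a JSON object that holds its "fn" and its "kwargs". send_rows: Moves the arm, as the interface text tells. Its arguments: {"type":"object","properties":{"moves":{"type":"string"},"grip_force":{"type":"number"}},"required":["moves"]}

```bash
mkdir -p pics; cat > h.py <<'E'
from cell import r, snapshot
import numpy as np, cv2
from scipy.spatial.transform import Rotation as R
def pts(s):
    h,w=s["depth"].shape; v,u=np.mgrid[:h,:w]; d=s["depth"]
    P=np.stack([(u-s["cx"])/s["fx"]*d,-(v-s["cy"])/s["fy"]*d,-d],-1)
    E=s["extrinsics"]; return P@E[:3,:3].T+E[:3,3]
def save(s,n): cv2.imwrite("pics/"+n,s["pixels"][:,:,::-1])
E
python3 - <<'E'
from h import *
o=r.get_obs(); print(o["clock"],o["eef_pos"],o["orientation"],r.finger_overhang)
for n in("top","side"):
    s=snapshot(n); save(s,n+"0.png"); np.savez("pics/%s0.npz"%n,**s); print(s["extrinsics"].round(3).tolist(),s["fx"],s["cx"],s["cy"])
E
```

```text
0.0 [ 0.14940605 -0.58057265  0.24923314] [-3.11491521e+00 -3.94170881e-01  1.16379099e-04] 0.019
[[0.029, 0.99, -0.138, 0.317], [-1.0, 0.03, 0.006, 0.096], [0.01, 0.138, 0.99, 1.297], [0.0, 0.0, 0.0, 1.0]] 448.7757400554319 316.36258149358355 197.98871392566528
[[0.991, 0.098, -0.09, 0.401], [-0.133, 0.716, -0.686, -0.636], [-0.003, 0.691, 0.722, 0.842], [0.0, 0.0, 0.0, 1.0]] 435.7773302546792 322.9004212420637 204.43560159164545
```

View pics/top0.png

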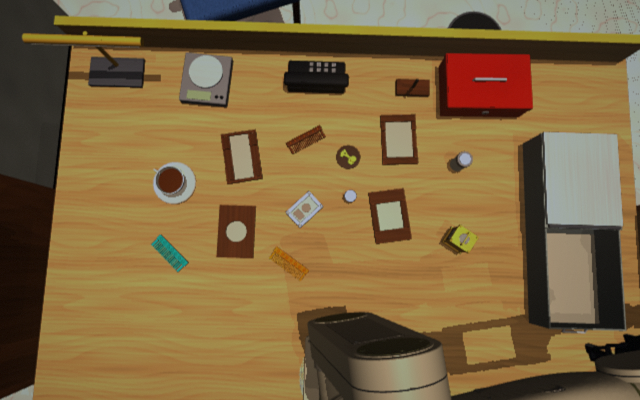

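View pics/side0.png

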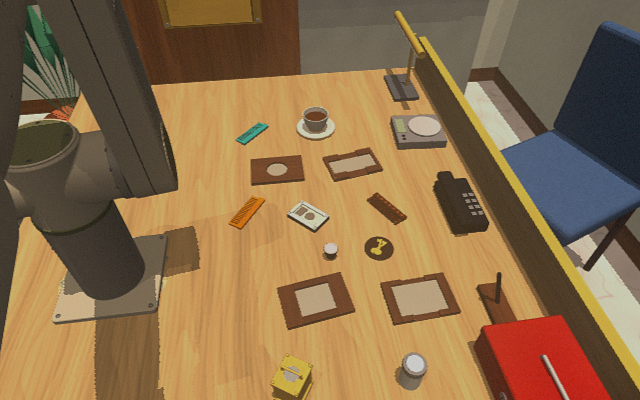

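```bash
cat > seg.py <<'E'
from h import *
s=dict(np.load("pics/top0.npz")); P=pts(s); hsv=cv2.cvtColor(s["pixels"],cv2.COLOR_RGB2HSV)
print("table z",np.median(P[280:300,200:260,2]),P[280:300,200:260,2].std())
seeds=dict(clock=(461,238,.08),tube=(463,160,.074),frame=(304,210,.015),comb=(306,140,.009),icomb=(230,150,.01),itube=(225,232,.01),iframe=(387,120,.01),iclock=(378,200,.01),loupe=(350,197,.031),key=(340,160,.01))
def onplane(uv,z):
    uv=np.atleast_2d(uv).astype(float)
    d=np.c_[(uv[:,0]-s["cx"])/s["fx"],-(uv[:,1]-s["cy"])/s["fy"],-np.ones(len(uv))]@s["extrinsics"][:3,:3].T
    o=s["extrinsics"][:3,3]; return o+d*((z-o[2])/d[:,2])[:,None]
for n,(u,v,z) in seeds.items():
    m=(P[:,:,2]>(max(.004,z-.012) )).astype(np.uint8)
    nl,l=cv2.connectedComponents(m); k=l[v,u]
    if k==0: print(n,"bg",P[v,u],hsv[v,u]); continue
    yy,xx=np.nonzero(l==k); w=onplane(np.c_[xx,yy],z)
    c,sz,a=cv2.minAreaRect((w[:,:2]*1000).astype(np.float32))
    print(n,len(xx),"c",np.round(c,1),"size",np.round(sz,1),"ang",round(a,1),"zmed",np.median(P[yy,xx,2]).round(4),"hsv",hsv[v,u])
E
python3 seg.py
```

```text
table z -9.624061212520907e-06 0.06479793899988405
clock 475 c [ 388.7 -314.2] size [63.  55.2] ang 57.2 zmed 0.0806 hsv [ 17  37 137]
tube 217 c [ 610.8 -321.3] size [42.8 45.4] ang 1.8 zmed 0.0749 hsv [111  36 193]
frame 711 c [463.2 122.9] size [ 67.5 105.7] ang 46.8 zmed 0.0127 hsv [ 13  86 146]
comb 380 c [675.1 124.6] size [ 52.  123.3] ang 27.6 zmed 0.0079 hsv [ 13 178 106]
icomb bg [0.63225213 0.34637722 0.00197   ] [ 12 148  88]
itube 1775 c [394.  316.8] size [112.7 158.5] ang 89.1 zmed 0.0096 hsv [ 12 129  87]
iframe 1348 c [ 683.5 -146.8] size [158.3 112.9] ang 3.5 zmed 0.0079 hsv [ 10 194  83]
iclock 1647 c [ 453.7 -125.1] size [155.2 113.5] ang 12.3 zmed 0.0095 hsv [ 11 186  81]
loupe 117 c [504.5  -7.9] size [32.3 32.7] ang 46.6 zmed 0.031 hsv [110  36 191]
key 256 c [ 6.232e+02 -2.000e-01] size [66.2 67.7] ang 1.3 zmed 0.0065 hsv [ 12 140  73]
```

```bash
sed -i 's/icomb=(230,150/icomb=(229,165/' seg.py; python3 seg.py | grep icomb
cat > go.py <<'E'
# python3 go.py x y z psi(deg, direction of tool x): the row needed, in tool axes
from h import *; import sys
x,y,z,psi=map(float,sys.argv[1:5]); o=r.get_obs()
Rc=R.from_rotvec(o["orientation"]); p=np.radians(psi)
T=R.from_matrix(np.array([[np.cos(p),np.sin(p),0],[np.sin(p),-np.cos(p),0],[0,0,-1]]))
print("row",(Rc.inv().apply(np.array([x,y,z])-o["eef_pos"])*1000).round(1),np.degrees((Rc.inv()*T).as_rotvec()).round(1),
 "at",np.round(o["eef_pos"],4),"t",o["clock"],"j6 goal",round(np.degrees(np.arctan2(y,x))+90-psi,1),"F",np.round(o["ft_force"],1),"op",round(o["opening"],3))
E
python3 go.py .389 -.314 .25 57.2
```

```text
icomb bg [0.58716107 0.34690331 0.00154586] [ 10 187  79]
row [ 298.5 -198.5   -0.3] [ -0.1  -0.  -42.8] at [ 0.1494 -0.5806  0.2493] t 0.1 j6 goal -6.1 F [-0.8 -0.  -0. ] op 0.999
```

Call:
{"fn": "send_rows", "kwargs": {"moves": "298 -198 0 0 0 -43 0;298 -198 0 0 0 -43 0;298 -198 0 0 0 -43 0;298 -198 0 0 0 -43 0;298 -198 0 0 0 -43 0;298 -198 0 0 0 -43 0;298 -198 0 0 0 -43 0;298 -198 0 0 0 -43 0", "grip_force": 40}}

```text
clock: 1.1
eef_pos: [0.3884, -0.3152, 0.25]
orientation: [-2.754, -1.51, 0.001]
ft_force: [-0.0, -0.2, 0.8]
opening: 1.0
```

```bash
python3 - <<'E'
from h import *
s=snapshot("wrist"); save(s,"w1.png"); np.savez("pics/w1.npz",**s); print(s["extrinsics"].round(3).tolist(),s["fx"])
s=snapshot("top"); np.savez("pics/top1.npz",**s)
E
sed -e 's/top0/top1/' -i seg.py; python3 seg.py; python3 go.py .389 -.314 .056 57.2
```

```text
[[0.843, 0.517, 0.145, 0.425], [-0.537, 0.813, 0.225, -0.257], [-0.001, -0.268, 0.963, 0.372], [0.0, 0.0, 0.0, 1.0]] 318.91932878045026
table z -0.00010023373540080094 0.07478535286888233
clock 474 c [ 389.  -314.4] size [62.9 54.6] ang 57.4 zmed 0.0808 hsv [ 17  32 142]
tube 215 c [ 610.8 -321.3] size [42.8 45.4] ang 1.8 zmed 0.0744 hsv [111  37 198]
frame 715 c [463.2 124.6] size [73.6 99.3] ang 43.8 zmed 0.0129 hsv [ 14  83 150]
comb bg [0.66918308 0.12321919 0.00361327] [ 13 178 112]
icomb bg [0.58693592 0.34669429 0.00262452] [ 11 191  80]
itube 1773 c [395.6 314.6] size [113.6 157.7] ang 87.1 zmed 0.0096 hsv [ 12 127  90]
iframe 1341 c [ 682.7 -151.5] size [158.1 113.1] ang 4.8 zmed 0.0078 hsv [ 10 192  85]
iclock 1619 c [ 457.  -123.6] size [163.  118.9] ang 9.0 zmed 0.0094 hsv [ 11 181  76]
loupe 117 c [504.5  -7.9] size [32.3 32.7] ang 46.6 zmed 0.0311 hsv [110  36 199]
key 259 c [ 6.232e+02 -2.000e-01] size [68.9 69.8] ang 46.9 zmed 0.0063 hsv [ 11 136  77]
row [ 2.200e+00 -1.000e-01  1.941e+02] [-0.   0.   0.2] at [ 0.388  -0.3159  0.2501] t 1.2 j6 goal -6.1 F [ 0.2 -0.6 -0.2] op 1.0
```

View pics/w1.png

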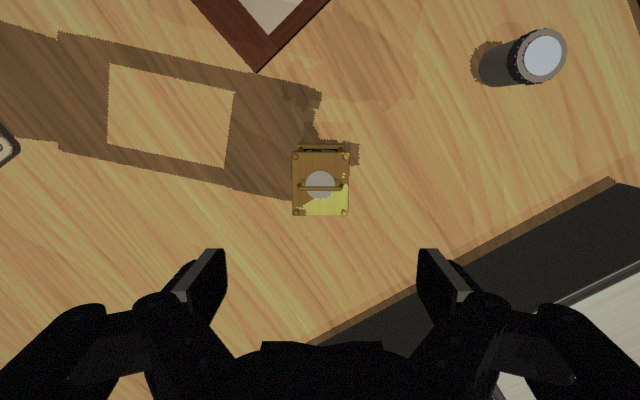

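Call:
{"fn": "send_rows", "kwargs": {"moves": "2 0 60 0 0 0 0;2 0 120 0 0 0 0;2 0 150 0 0 0 0;2 0 175 0 0 0 0;2 0 194 0 0 0 0;2 0 194 0 0 0 0;2 0 194 0 0 0 0"}}

```text
clock: 2.08
eef_pos: [0.3898, -0.3144, 0.0571]
orientation: [2.755, 1.507, 0.0]
ft_force: [0.2, -0.3, -0.2]
opening: 0.997
```

Call:
{"fn": "send_rows", "kwargs": {"moves": "0 0 0 0 0 0 1;0 0 0 0 0 0 1;0 0 0 0 0 0 1;0 0 0 0 0 0 1;0 0 0 0 0 0 1;0 0 0 0 0 0 1"}}

```text
clock: 2.82
eef_pos: [0.3902, -0.3139, 0.0574]
orientation: [2.754, 1.509, 0.0]
ft_force: [-3.5, 1.1, 5.3]
opening: 0.625
```

Call:
{"fn": "send_rows", "kwargs": {"moves": "0 0 -10 0 0 0 1;0 0 -40 0 0 0 1;0 0 -100 0 0 0 1;0 0 -100 0 0 0 1;0 0 -100 0 0 0 1"}}

```text
clock: 3.45
eef_pos: [0.3896, -0.313, 0.1559]
orientation: [-2.755, -1.509, 0.0]
ft_force: [-0.3, 0.3, -6.1]
opening: 0.624
```

```bash
cat > tray.py <<'E'
# pale felt inside dark wood: centre and axis of each cut-out and tray from colour, both fixed cameras
from h import *
def onplane(s,uv,z):
    uv=np.atleast_2d(uv).astype(float)
    d=np.c_[(uv[:,0]-s["cx"])/s["fx"],-(uv[:,1]-s["cy"])/s["fy"],-np.ones(len(uv))]@s["extrinsics"][:3,:3].T
    o=s["extrinsics"][:3,3]; return o+d*((z-o[2])/d[:,2])[:,None]
if __name__=="__main__":
  s=dict(np.load("pics/top1.npz")); hsv=cv2.cvtColor(s["pixels"],cv2.COLOR_RGB2HSV)
  wood=((hsv[:,:,2]<125)&(hsv[:,:,1]>95)).astype(np.uint8)
  cs,_=cv2.findContours(wood,cv2.RETR_EXTERNAL,cv2.CHAIN_APPROX_NONE)
  for c in cs:
    if not 300<cv2.contourArea(c)<4000: continue
    c=c[:,0]; 
    if not(100<c[:,1].mean()<300 and 150<c[:,0].mean()<500): continue
    w=onplane(s,c,.01)[:,:2]*1000
    b=cv2.minAreaRect(w.astype(np.float32)); print("dark",c.mean(0).round(),[np.round(q,1).tolist() for q in b])
E
python3 tray.py; python3 go.py .455 -.1245 .16 11
```

```text
dark [236. 231.] [[394.3, 314.7], [105.5, 148.4], 89.8]
dark [170. 180.] [[535.9, 515.0], [65.4, 70.8], 48.4]
dark [348. 157.] [[621.7, -1.6], [68.9, 69.8], 46.9]
dark [484. 239.] [[350.9, -389.7], [150.2, 801.4], 57.4]
dark [241. 156.] [[613.0, 311.2], [150.6, 105.7], 10.6]
dark [305. 140.] [[669.0, 124.6], [40.3, 116.8], 30.2]
dark [398. 139.] [[679.2, -150.0], [150.6, 105.9], 3.5]
row [194.1 -46.3  -4.1] [-0.   0.  46.4] at [ 0.3896 -0.313   0.1559] t 3.45 j6 goal 63.7 F [-0.3  0.3 -6.1] op 0.624
```

Call:
{"fn": "send_rows", "kwargs": {"moves": "194 -46 -4 0 0 46 1;194 -46 -4 0 0 46 1;194 -46 -4 0 0 46 1;194 -46 -4 0 0 46 1;194 -46 -4 0 0 46 1;194 -46 -4 0 0 46 1"}}

```text
clock: 4.2
eef_pos: [0.4541, -0.1241, 0.158]
orientation: [-3.124, -0.316, 0.006]
ft_force: [0.0, -0.6, -5.3]
opening: 0.624
```

```bash
cat > wv.py <<'E'
from h import *; import sys
from tray import onplane
n=sys.argv[1]; s=snapshot("wrist"); save(s,n+".png"); np.savez("pics/%s.npz"%n,**s)
hsv=cv2.cvtColor(s["pixels"],cv2.COLOR_RGB2HSV); o=r.get_obs(); print("tcp",np.round(o["eef_pos"],4),"op",o["opening"])
wood=((hsv[:,:,2]<125)&(hsv[:,:,1]>95)).astype(np.uint8)
P=pts(s)
for nm,m,z in(("wood",wood,.01),("tall",(P[:,:,2]>.02).astype(np.uint8),.0)):
  cs,_=cv2.findContours(m,cv2.RETR_EXTERNAL,cv2.CHAIN_APPROX_NONE)
  for c in cs:
    if cv2.contourArea(c)<1500: continue
    x,y,w,h=cv2.boundingRect(c); b=cv2.minAreaRect((onplane(s,c[:,0],z)[:,:2]*1000).astype(np.float32))
    print(nm,(x,y,w,h),[np.round(q,1).tolist() for q in b])
E
python3 wv.py w2; python3 - <<'E'
from h import *
s=snapshot("top"); np.savez("pics/top2.npz",**s)
E
```

```text
tcp [ 0.4543 -0.1246  0.1584] op 0.622864669878382
wood (0, 102, 463, 298) [[357.4, -42.4], [304.2, 495.1], 11.8]
wood (333, 0, 140, 24) [[602.3, -154.2], [15.5, 103.9], 11.5]
tall (0, 183, 640, 217) [[337.1, -142.5], [245.6, 708.5], 11.8]
tall (161, 81, 48, 48) [[500.8, 5.0], [38.7, 39.1], 53.6]
tall (596, 11, 44, 65) [[614.3, -332.4], [47.8, 33.3], 26.7]
```

View pics/w2.png

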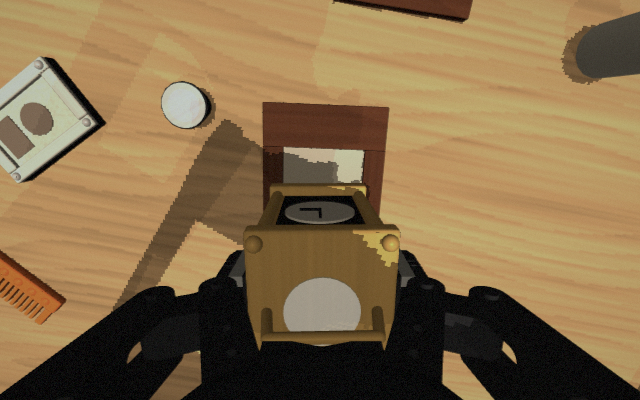

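```bash
python3 - <<'E'
from h import *
from tray import onplane
s=dict(np.load("pics/w2.npz"))
w=onplane(s,[(263,102),(389,107),(381,235)],.01)[:,:2]*1000
a,b,c=w; print(w.round(1),np.linalg.norm(a-b)); d=a-b; ang=np.degrees(np.arctan2(*d[::-1]))-90; t=np.radians(ang)
print(ang,(a+b)/2-75*np.array([np.cos(t),np.sin(t)]), np.degrees(np.arctan2(*(b-c)[::-1])))
f=dict(np.load("pics/top0.npz"));hsv=cv2.cvtColor(f["pixels"],cv2.COLOR_RGB2HSV)
m=((hsv[:,:,2]<125)&(hsv[:,:,1]>95)).astype(np.uint8)
cs,_=cv2.findContours(m,cv2.RETR_EXTERNAL,cv2.CHAIN_APPROX_NONE)
for q in cs:
  if cv2.pointPolygonTest(q,(378,200),False)>=0: print([np.round(x,1).tolist() for x in cv2.minAreaRect((onplane(f,q[:,0],.01)[:,:2]*1000).astype(np.float32))])
E
python3 go.py .4545 -.125 .0625 11.8
```

```text
[[ 516.8  -61.5]
 [ 533.4 -162.5]
 [ 423.8 -184.1]] 102.37012705263777
9.384761989880715 [ 451.10554532 -124.24891982] 11.143643606380333
[[451.5, -123.9], [149.4, 106.6], 8.8]
row [ 0.3  0.2 96.2] [-0.1  0.1 -0.2] at [ 0.4545 -0.125   0.1587] t 4.3 j6 goal 62.8 F [-0.6 -0.4 -4.1] op 0.623
```

```bash
python3 go.py .452 -.124 .0625 9
```

```text
row [-2.  -1.3 96.2] [-0.1  0.1  2.6] at [ 0.4545 -0.125   0.1587] t 4.3 j6 goal 65.7 F [-0.6 -0.4 -4.1] op 0.623
```

Call:
{"fn": "send_rows", "kwargs": {"moves": "-2 -1 20 0 0 2.6 1;-2 -1 50 0 0 2.6 1;-2 -1 75 0 0 2.6 1;-2 -1 85 0 0 2.6 1;-2 -1 91 0 0 2.6 1;-2 -1 95 0 0 2.6 1;-2 -1 97 0 0 2.6 1;-2 -1 98 0 0 2.6 1"}}

```text
clock: 5.3
eef_pos: [0.4538, -0.1247, 0.0628]
orientation: [3.132, 0.242, 0.001]
ft_force: [0.1, -0.7, -4.3]
opening: 0.623
```

```bash
python3 go.py .452 -.124 .061 9
```

```text
row [-1.7 -1.   1.8] [ 0.  -0.  -0.2] at [ 0.4538 -0.1247  0.0628] t 5.3 j6 goal 65.7 F [ 0.1 -0.7 -4.3] op 0.623
```

Call:
{"fn": "send_rows", "kwargs": {"moves": "-1 -1 1 0 0 0 1;-1 -1 2 0 0 0 1;-1 -1 2 0 0 0 1"}}

```text
clock: 5.68
eef_pos: [0.453, -0.1239, 0.0617]
orientation: [3.132, 0.242, 0.002]
ft_force: [-3.3, 1.1, 6.3]
opening: 0.623
```

Contact; open and retreat.

Call:
{"fn": "send_rows", "kwargs": {"moves": "0 0 0 0 0 0 0;0 0 0 0 0 0 0;0 0 0 0 0 0 0;0 0 0 0 0 0 0;0 0 -40 0 0 0 0;0 0 -100 0 0 0 0;0 0 -160 0 0 0 0;0 0 -180 0 0 0 0"}}

```text
clock: 6.68
eef_pos: [0.4541, -0.1244, 0.2453]
orientation: [3.129, 0.242, 0.01]
ft_force: [0.3, -0.6, 0.4]
opening: 0.998
```

```bash
python3 go.py .611 -.321 .20 -27.5
python3 - <<'E'
from h import *
s=snapshot("top"); np.savez("pics/top3.npz",**s)
E
sed 's/top1/top3/; s/clock=(461,238,.08)/clock=(389,216,.08)/' seg.py > s3.py; python3 s3.py|grep -E "^(clock|tube|loupe)"
```

```text
row [124.6 218.2  46.8] [ 0.1 -0.4 36.3] at [ 0.4541 -0.1244  0.2453] t 6.675 j6 goal 89.8 F [ 0.3 -0.6  0.4] op 0.998
clock 24633 c [ 271.8 -108.6] size [404.9 834. ] ang 68.3 zmed 0.6416 hsv [ 18 132  85]
tube 24640 c [ 271.6 -109.6] size [406.9 838.1] ang 68.3 zmed 0.6416 hsv [ 18  83 160]
loupe 117 c [504.5  -7.9] size [32.3 32.7] ang 46.6 zmed 0.0315 hsv [109  33 195]
```

```bash
python3 go.py .611 -.321 .2 40
```

```text
row [124.2 217.9  48.2] [  0.3  -0.3 -31.2] at [ 0.4544 -0.1246  0.2464] t 6.725 j6 goal 22.3 F [ 0.6 -0.1  1.9] op 1.001
```

Call:
{"fn": "send_rows", "kwargs": {"moves": "124 218 47 0 0 -31 0;124 218 47 0 0 -31 0;124 218 47 0 0 -31 0;124 218 47 0 0 -31 0;124 218 47 0 0 -31 0;124 218 47 0 0 -31 0;124 218 47 0 0 -31 0"}}

```text
clock: 7.6
eef_pos: [0.6082, -0.3192, 0.1946]
orientation: [2.952, 1.071, 0.002]
ft_force: [0.1, 0.2, 0.3]
opening: 1.003
```

```bash
python3 - <<'E'
from h import *
from tray import onplane
s=snapshot("wrist"); P=pts(s); m=((P[:,:,2]>.068)&(P[:,:,2]<.08)).astype(np.uint8)
cs,_=cv2.findContours(m,cv2.RETR_EXTERNAL,cv2.CHAIN_APPROX_NONE)
for c in cs:
  if cv2.contourArea(c)>500: print(cv2.boundingRect(c),cv2.minEnclosingCircle((onplane(s,c[:,0],.074)[:,:2]*1000).astype(np.float32)))
E
python3 go.py .611 -.321 .045 40; sed -i 's/top3/top4/' s3.py
python3 - <<'E'
from h import *
s=snapshot("top"); np.savez("pics/top4.npz",**s)
E
python3 s3.py|grep -E "^(clock|loupe)"
```

```text
(298, 171, 57, 55) ((611.2730102539062, -320.810791015625), 22.349117279052734)
(408, 0, 223, 210) ((756.2530517578125, -392.74774169921875), 119.09566497802734)
row [  0.8   2.8 150.1] [ 0.1 -0.  -0.1] at [ 0.6083 -0.3192  0.1951] t 7.65 j6 goal 22.3 F [-0.3  1.   1.1] op 0.997
clock 461 c [ 450. -123.] size [64.4 55.2] ang 8.9 zmed 0.0847 hsv [ 17 108 116]
loupe 117 c [504.5  -7.9] size [32.3 32.7] ang 46.6 zmed 0.0311 hsv [110  31 197]
```

Call:
{"fn": "send_rows", "kwargs": {"moves": "1 2.5 60 0 0 0 0;1 2.5 105 0 0 0 0;1 2.5 130 0 0 0 0;1 2.5 150 0 0 0 0;1 2.5 150 0 0 0 0;1 2.5 150 0 0 0 0"}}

```text
clock: 8.45
eef_pos: [0.6116, -0.3219, 0.0453]
orientation: [2.952, 1.07, 0.003]
ft_force: [-0.6, 0.5, 0.3]
opening: 1.0
```

Call:
{"fn": "send_rows", "kwargs": {"moves": "0 0 0 0 0 0 1;0 0 0 0 0 0 1;0 0 0 0 0 0 1;0 0 0 0 0 0 1;0 0 0 0 0 0 1;0 0 0 0 0 0 1"}}

```text
clock: 9.2
eef_pos: [0.6112, -0.3218, 0.0444]
orientation: [2.953, 1.07, 0.001]
ft_force: [-1.6, 0.9, 5.7]
opening: 0.498
```

Call:
{"fn": "send_rows", "kwargs": {"moves": "0 0 -10 0 0 0 1;0 0 -40 0 0 0 1;0 0 -100 0 0 0 1;0 0 -130 0 0 0 1;0 0 -130 0 0 0 1"}}

```text
clock: 9.82
eef_pos: [0.6123, -0.3224, 0.1772]
orientation: [2.949, 1.068, 0.006]
ft_force: [0.1, -0.4, -4.1]
opening: 0.494
```

```bash
python3 go.py .394 .315 .18 40
```

```text
row [ 240.6 -629.3   -6.1] [ 0.3 -0.1 -0.2] at [ 0.6123 -0.3224  0.1772] t 9.825 j6 goal 88.6 F [ 0.1 -0.4 -4.1] op 0.494
```

Call:
{"fn": "send_rows", "kwargs": {"moves": "241 -629 -6 0 0 0 1;241 -629 -6 0 0 0 1;241 -629 -6 0 0 0 1;241 -629 -6 0 0 0 1;241 -629 -6 0 0 0 1;241 -629 -6 0 0 0 1;241 -629 -6 0 0 0 1;241 -629 -6 0 0 0 1"}}

```text
clock: 10.82
eef_pos: [0.4465, 0.1531, 0.1751]
orientation: [-2.953, -1.069, 0.006]
ft_force: [1.3, 0.7, -2.5]
opening: 0.492
```

```bash
python3 go.py .394 .315 .12 40
```

```text
row [  63.5 -157.9   55.2] [-0.1  0.2 -0.2] at [0.4465 0.1531 0.1751] t 10.825 j6 goal 88.6 F [ 1.3  0.7 -2.5] op 0.492
```

Call:
{"fn": "send_rows", "kwargs": {"moves": "63 -157 20 0 0 0 1;63 -157 40 0 0 0 1;63 -157 50 0 0 0 1;63 -157 50 0 0 0 1;63 -157 50 0 0 0 1;63 -157 50 0 0 0 1"}}

```text
clock: 11.58
eef_pos: [0.3972, 0.3117, 0.1276]
orientation: [2.954, 1.068, -0.0]
ft_force: [0.1, -0.7, -1.6]
opening: 0.497
```

```bash
python3 wv.py w3; python3 go.py .394 .315 .0495 40
```

```text
tcp [0.3975 0.3118 0.128 ] op 0.4987583497984458
wood (205, 78, 222, 195) [[393.6, 338.2], [144.0, 148.9], 89.9]
wood (398, 0, 188, 98) [[570.9, 308.0], [72.0, 105.1], 11.3]
tall (0, 203, 640, 197) [[314.6, 246.6], [201.2, 629.5], 39.8]
row [-0.6 -4.7 78.5] [ 0.  -0.  -0.3] at [0.3975 0.3118 0.128 ] t 11.625 j6 goal 88.6 F [-0.2 -0.2 -2.7] op 0.499
```

View pics/w3.png

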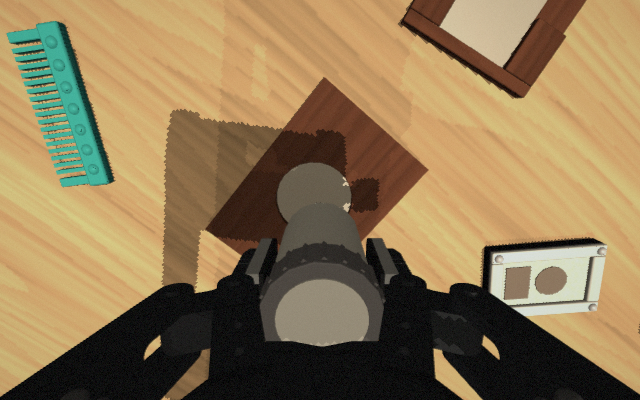

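```bash
python3 - <<'E'
from h import *
from tray import onplane
s=dict(np.load("pics/w3.npz"))
w=onplane(s,[(323,78),(427,168),(206,229)],.01)[:,:2]*1000
print(w.round(1),np.linalg.norm(w[0]-w[1]),np.linalg.norm(w[0]-w[2]),(w[1]+w[2])/2)
E
```

```text
[[467.1 369.1]
 [468.3 267.2]
 [319.7 368.3]] 101.92763542935309 147.3369885058924 [394.02096489 317.77705702]
```

Call:
{"fn": "send_rows", "kwargs": {"moves": "0 -5.5 25 0 0 0 1;0 -5.5 50 0 0 0 1;0 -5.5 62 0 0 0 1;0 -5.5 70 0 0 0 1;0 -5.5 75 0 0 0 1;0 -5.5 77 0 0 0 1;0 -5.5 78 0 0 0 1;0 -5.5 78 0 0 0 1"}}

```text
clock: 12.62
eef_pos: [0.3935, 0.317, 0.0501]
orientation: [-2.954, -1.07, -0.001]
ft_force: [-0.5, -0.0, -2.8]
opening: 0.497
```

Call:
{"fn": "send_rows", "kwargs": {"moves": "0 0 1 0 0 0 1;0 0 2 0 0 0 1;0 0 2 0 0 0 1"}}

```text
clock: 13.0
eef_pos: [0.3937, 0.3172, 0.0485]
orientation: [-2.953, -1.07, -0.001]
ft_force: [-1.7, -1.4, 4.2]
opening: 0.496
```

Call:
{"fn": "send_rows", "kwargs": {"moves": "0 0 0 0 0 0 0;0 0 0 0 0 0 0;0 0 0 0 0 0 0;0 0 0 0 0 0 0;0 0 -40 0 0 0 0;0 0 -100 0 0 0 0;0 0 -160 0 0 0 0;0 0 -180 0 0 0 0"}}

```text
clock: 14.0
eef_pos: [0.395, 0.318, 0.2329]
orientation: [-2.952, -1.069, -0.011]
ft_force: [-0.6, 0.5, -0.5]
opening: 1.002
```

```bash
python3 go.py .463 .124 .2 -44; python3 go.py .463 .124 .2 136
```

```text
row [-72.3 192.5  32.6] [-0.3 -0.4 83.8] at [0.395  0.318  0.2329] t 14.0 j6 goal 149.0 F [-0.6  0.5 -0.5] op 1.002
row [-72.3 192.5  32.6] [  0.4  -0.3 -96.2] at [0.395  0.318  0.2329] t 14.0 j6 goal -31.0 F [-0.6  0.5 -0.5] op 1.002
```

Call:
{"fn": "send_rows", "kwargs": {"moves": "-72 192 32 0 0 -96 0;-72 192 32 0 0 -96 0;-72 192 32 0 0 -96 0;-72 192 32 0 0 -96 0;-72 192 32 0 0 -96 0;-72 192 32 0 0 -96 0;-72 192 32 0 0 -96 0;-72 192 32 0 0 -96 0"}}

```text
clock: 15.0
eef_pos: [0.4609, 0.1232, 0.1957]
orientation: [-1.524, -2.747, 0.0]
ft_force: [-0.7, -0.5, 0.5]
opening: 0.999
```

```bash
python3 go.py .463 .124 .2 136
```

```text
row [-0.4  2.2 -4.3] [ -0.  -0. -14.] at [0.4609 0.1232 0.1957] t 15.0 j6 goal -31.0 F [-0.7 -0.5  0.5] op 0.999
```

Call:
{"fn": "send_rows", "kwargs": {"moves": "0 2 0 0 0 -10 0;0 2 0 0 0 -14 0;0 2 0 0 0 -14 0"}}

```text
clock: 15.38
eef_pos: [0.4626, 0.1243, 0.1957]
orientation: [-1.187, -2.908, 0.0]
ft_force: [0.9, -0.4, -0.4]
opening: 1.003
```

```bash
python3 wv.py w4 >/dev/null; python3 - <<'E'
from h import *
from tray import onplane
s=dict(np.load("pics/w4.npz")); P=pts(s); hsv=cv2.cvtColor(s["pixels"],cv2.COLOR_RGB2HSV)
m=((P[:,:,2]>.010)&(P[:,:,2]<.022)).astype(np.uint8)
m=cv2.morphologyEx(m,cv2.MORPH_OPEN,np.ones((3,3)))
cs,_=cv2.findContours(m,cv2.RETR_EXTERNAL,cv2.CHAIN_APPROX_NONE)
for c in cs:
  if cv2.contourArea(c)>800: print(cv2.boundingRect(c),[np.round(x,1).tolist() for x in cv2.minAreaRect((onplane(s,c[:,0],.015)[:,:2]*1000).astype(np.float32))])
t=snapshot("top"); np.savez("pics/top5.npz",**t); save(t,"top5.png")
E
sed -i 's/top4/top5/; s/tube=(463,160/tube=(236,229/' s3.py; python3 s3.py|grep -E "^(clock|loupe|tube)"; python3 go.py .463 .124 .024 136
```

```text
(288, 135, 66, 92) [[462.2, 124.7], [61.4, 91.1], 44.8]
clock 461 c [ 451.4 -124.5] size [62.1 58. ] ang 8.8 zmed 0.0847 hsv [ 29 126 146]
tube 225 c [393.7 314.8] size [44.7 43.6] ang 47.4 zmed 0.0781 hsv [110  38 189]
loupe 117 c [504.5  -7.9] size [32.3 32.7] ang 46.6 zmed 0.0311 hsv [110  37 192]
row [ -0.5   0.  171.7] [-0.  -0.  -0.5] at [0.4626 0.1244 0.1957] t 15.475 j6 goal -31.0 F [ 0.3 -0.7  0.2] op 0.999
```

View pics/w4.png

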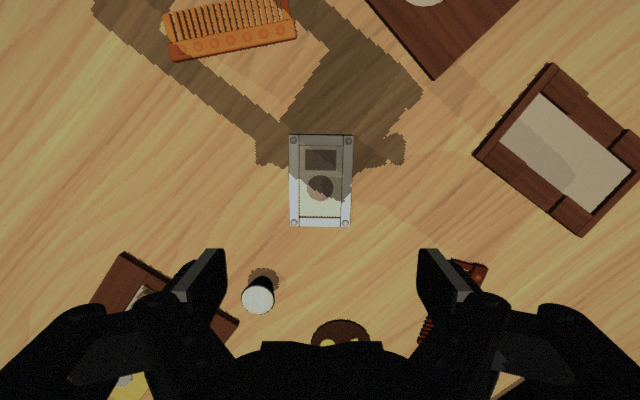

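Call:
{"fn": "send_rows", "kwargs": {"moves": "0 0 60 0 0 0 0;0 0 110 0 0 0 0;0 0 140 0 0 0 0;0 0 160 0 0 0 0;0 0 168 0 0 0 0;0 0 172 0 0 0 0;0 0 173 0 0 0 0;0 0 173 0 0 0 0"}}

```text
clock: 16.48
eef_pos: [0.4633, 0.1245, 0.0236]
orientation: [1.186, 2.908, 0.001]
ft_force: [0.5, 0.2, -0.2]
opening: 1.002
```

```bash
python3 go.py .4623 .1245 .02 135; python3 - <<'E'
from h import *
s=snapshot("wrist"); save(s,"w5.png"); P=pts(s)
for (u,v) in((205,258),(215,256),(222,256),(430,256),(440,258)): print(u,v,P[v,u].round(4))
E
```

```text
row [ 0.8 -0.7  3.6] [0.1 0.  0.6] at [0.4633 0.1245 0.0236] t 16.475 j6 goal -29.9 F [ 0.5  0.2 -0.2] op 1.002
205 258 [0.4236 0.0997 0.0289]
215 256 [0.4258 0.1034 0.0292]
222 256 [0.4286 0.1006 0.021 ]
430 256 [0.4865 0.1646 0.028 ]
440 258 [0.4888 0.167  0.0301]
```

Call:
{"fn": "send_rows", "kwargs": {"moves": "0.5 -0.5 4 0 0 0 0;0.5 -0.5 7 0 0 0 0;0.5 -0.5 7.5 0 0 0 0.1;0.5 -0.5 7.5 0 0 0 0.2;0.5 -0.5 7.5 0 0 0 0.2;0.5 -0.5 7.5 0 0 0 0.2"}}

```text
clock: 17.27
eef_pos: [0.462, 0.1243, 0.0153]
orientation: [1.187, 2.909, 0.0]
ft_force: [0.1, 0.2, 0.1]
opening: 0.803
```

Call:
{"fn": "send_rows", "kwargs": {"moves": "0 0 0 0 0 0 0.5;0 0 0 0 0 0 0.5;0 0 0 0 0 0 0.5;0 0 0 0 0 0 0.5"}}

```text
clock: 17.77
eef_pos: [0.4622, 0.1244, 0.0156]
orientation: [1.186, 2.908, 0.0]
ft_force: [-0.8, -0.6, 4.6]
opening: 0.715
```

Call:
{"fn": "send_rows", "kwargs": {"moves": "0 0 0 0 0 0 1;0 0 0 0 0 0 1;0 0 -10 0 0 0 1;0 0 -40 0 0 0 1;0 0 -90 0 0 0 1;0 0 -130 0 0 0 1;0 0 -160 0 0 0 1;0 0 -160 0 0 0 1"}}

```text
clock: 18.77
eef_pos: [0.4636, 0.1246, 0.1782]
orientation: [1.185, 2.905, 0.004]
ft_force: [1.0, 0.5, -2.6]
opening: 0.715
```

```bash
python3 go.py .679 -.150 .175 183.5
```

```text
row [-346.   -45.7    4.1] [  0.2   0.3 -47.9] at [0.4636 0.1246 0.1782] t 18.775 j6 goal -106.0 F [ 1.   0.5 -2.6] op 0.715
```

Call:
{"fn": "send_rows", "kwargs": {"moves": "-346 -46 4 0 0 -48 1;-346 -46 4 0 0 -48 1;-346 -46 4 0 0 -48 1;-346 -46 4 0 0 -48 1;-346 -46 4 0 0 -48 1;-346 -46 4 0 0 -48 1;-346 -46 4 0 0 -48 1;-346 -46 4 0 0 -48 1"}}

```text
clock: 19.77
eef_pos: [0.6759, -0.15, 0.1688]
orientation: [0.099, -3.137, -0.002]
ft_force: [0.6, 0.6, -1.1]
opening: 0.716
```

```bash
python3 wv.py w6;python3 go.py .679 -.150 .09 183.5
```

```text
tcp [ 0.676  -0.1496  0.1696] op 0.7095734791511245
wood (140, 339, 88, 61) [[885.5, -285.9], [78.1, 99.0], 3.5]
wood (488, 313, 152, 87) [[848.5, 121.6], [151.0, 111.0], 89.1]
wood (0, 241, 210, 77) [[784.5, -356.8], [77.8, 208.5], 0.3]
wood (549, 165, 91, 77) [[676.3, 106.4], [44.4, 84.5], 30.2]
wood (252, 0, 288, 229) [[632.7, -77.1], [157.4, 264.6], 26.5]
wood (314, 0, 130, 30) [[533.0, -112.8], [20.5, 100.9], 3.7]
tall (0, 163, 640, 237) [[790.8, -141.7], [271.6, 731.2], 3.5]
row [-3.1 -0.7 79.6] [ 0.1 -0.1  0.1] at [ 0.676  -0.1496  0.1696] t 19.825 j6 goal -106.0 F [-1.3 -0.3 -1.6] op 0.71
```

View pics/w6.png

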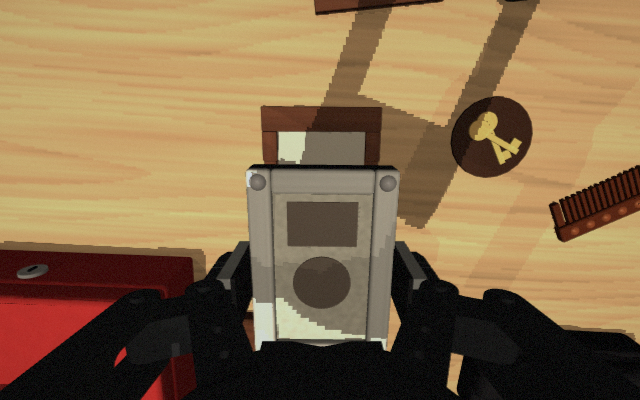

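```bash
python3 - <<'E'
from h import *
from tray import onplane
s=dict(np.load("pics/w6.npz"))
w=onplane(s,[(262,106),(381,108)],.01)[:,:2]*1000
d=w[0]-w[1]; t=np.arctan2(*d[::-1])+np.pi/2
print(w.round(1),np.linalg.norm(d),np.degrees(t),w.mean(0)+75*np.array([np.cos(t),np.sin(t)]))
t=dict(np.load("pics/top5.npz")); P=pts(t); h=cv2.cvtColor(t["pixels"],cv2.COLOR_RGB2HSV)
m=((h[:,:,0]<5)|(h[:,:,0]>175))&(h[:,:,1]>200)&(h[:,:,2]>100); m[:, :420]=False
print(np.percentile(P[m],[1,50,99],axis=0).round(3))
E
```

```text
[[ 608.2 -203.1]
 [ 603.4 -102.4]] 100.89618593469056 2.7000543473278125 [ 680.70739216 -149.22435225]
[[ 0.758 -0.508  0.081]
 [ 0.833 -0.389  0.087]
 [ 0.917 -0.272  0.093]]
```

Call:
{"fn": "send_rows", "kwargs": {"moves": "-4 0 40 0 0 0 1;-4 0 80 0 0 0 1;-4 0 115 0 0 0 1;-4 0 132 0 0 0 1;-4 0 140 0 0 0 1;-4 0 143 0 0 0 1;-4 0 145 0 0 0 1;-4 0 145 0 0 0 1"}}

```text
clock: 20.82
eef_pos: [0.6817, -0.1505, 0.0273]
orientation: [-0.099, 3.139, -0.001]
ft_force: [0.1, 0.2, -1.1]
opening: 0.712
```

```bash
python3 go.py .680 -.1497 .0195 183.3
```

```text
row [1.6 0.9 7.8] [-0.   0.1  0.3] at [ 0.6817 -0.1505  0.0273] t 20.825 j6 goal -105.7 F [ 0.1  0.2 -1.1] op 0.712
```

Call:
{"fn": "send_rows", "kwargs": {"moves": "1.5 1 3 0 0 0 1;1.5 1 5 0 0 0 1;1.5 1 6.5 0 0 0 1;1.5 1 7.5 0 0 0 1;1.5 1 8 0 0 0 1;1.5 1 8 0 0 0 1"}}

```text
clock: 21.58
eef_pos: [0.6795, -0.1494, 0.0197]
orientation: [0.099, -3.14, -0.0]
ft_force: [-6.7, 2.2, 8.6]
opening: 0.712
```

Call:
{"fn": "send_rows", "kwargs": {"moves": "0 0 -1 0 0 0 0;0 0 -1 0 0 0 0;0 0 -1 0 0 0 0;0 0 -1 0 0 0 0;0 0 -20 0 0 0 0;0 0 -80 0 0 0 0;0 0 -140 0 0 0 0;0 0 -180 0 0 0 0"}}

```text
clock: 22.58
eef_pos: [0.6808, -0.1497, 0.2043]
orientation: [-0.099, 3.134, -0.003]
ft_force: [0.6, -0.1, 0.8]
opening: 1.004
```

```bash
python3 go.py .669 .1246 .2 120.2;python3 go.py .669 .1246 .2 -59.8
```

```text
row [ -5.5 274.5   3.8] [ 0.1  0.4 63.4] at [ 0.6808 -0.1497  0.2043] t 22.575 j6 goal -19.6 F [ 0.6 -0.1  0.8] op 1.004
row [ -5.5 274.5   3.8] [-4.000e-01  1.000e-01 -1.166e+02] at [ 0.6808 -0.1497  0.2043] t 22.575 j6 goal 160.4 F [ 0.6 -0.1  0.8] op 1.004
```

Call:
{"fn": "send_rows", "kwargs": {"moves": "-5 274 2 0 0 63 0;-5 274 2 0 0 63 0;-5 274 2 0 0 63 0;-5 274 2 0 0 63 0;-5 274 2 0 0 63 0;-5 274 2 0 0 63 0;-5 274 2 0 0 63 0;-5 274 2 0 0 63 0"}}

```text
clock: 23.58
eef_pos: [0.6674, 0.124, 0.1971]
orientation: [1.551, 2.731, 0.001]
ft_force: [-0.1, -0.2, -0.1]
opening: 0.997
```

```bash
python3 wv.py w7|grep -v tall;python3 go.py .669 .1246 .024 120.2
sed -i 's/top5/top6/; s/ frame=(304,210/ frame=(398,139/;s/,frame=(304,210/,frame=(398,139/' s3.py; python3 - <<'E'
from h import *
s=snapshot("top"); np.savez("pics/top6.npz",**s)
E
python3 s3.py|grep -E "^(clock|loupe|tube|frame)"
```

```text
tcp [0.6674 0.1238 0.1969] op 1.002435943328024
wood (303, 254, 161, 146) [[822.7, 13.1], [194.5, 192.9], 30.8]
wood (131, 222, 190, 178) [[656.4, -84.7], [183.2, 227.4], 55.8]
wood (0, 212, 124, 188) [[505.3, -169.7], [141.1, 247.8], 15.8]
wood (434, 192, 100, 79) [[836.6, 162.2], [87.7, 66.6], 77.5]
wood (476, 161, 164, 239) [[970.1, 131.8], [178.3, 302.0], 45.8]
wood (296, 0, 163, 57) [[639.2, 266.9], [139.2, 44.4], 30.9]
wood (201, 0, 197, 234) [[630.1, 165.2], [166.5, 222.5], 35.1]
wood (0, 0, 192, 122) [[436.5, 139.4], [175.1, 87.0], 4.4]
row [-1.000e-01  1.700e+00  1.729e+02] [0.  0.  0.6] at [0.6674 0.1238 0.1969] t 23.625 j6 goal -19.6 F [ 0.3 -0.1 -0.1] op 1.002
clock 459 c [ 451.2 -122.9] size [62.1 54.9] ang 8.9 zmed 0.0849 hsv [ 29 127 145]
tube 225 c [395.  314.9] size [43.7 43.4] ang 3.0 zmed 0.0779 hsv [111  38 188]
frame 1627 c [ 683.3 -152.9] size [161.3 116.1] ang 3.8 zmed 0.0119 hsv [ 15  87 120]
loupe 52756 c [484.4  51.1] size [1083.4 1851.4] ang 0.2 zmed 0.5979 hsv [113  28 146]
```

View pics/w7.png

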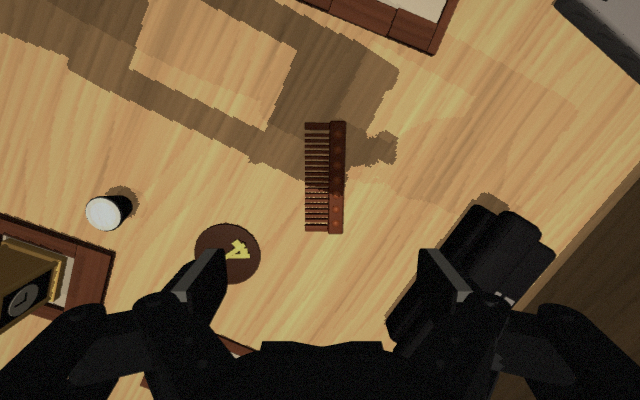

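```bash
python3 - <<'E'
from h import *
from tray import onplane
s=dict(np.load("pics/w7.npz")); 
w=onplane(s,[(305,123),(345,121),(343,234),(306,231),(325,177)],.007)[:,:2]*1000
print(w.round(1),w[:4].mean(0).round(1),np.linalg.norm(w[1]-w[2]),np.linalg.norm(w[0]-w[1]),np.degrees(np.arctan2(*(w[1]-w[2])[::-1])),np.degrees(np.arctan2(*(w[0]-w[3])[::-1])))
t=dict(np.load("pics/top6.npz")); P=pts(t); m=(P[:,:,2]>.1)
P[m]=0; q=(P[:,:,0]>.7)&(P[:,:,0]<.9)&(P[:,:,1]>0)&(P[:,:,1]<.2)&(P[:,:,2]>.02); print("phone",np.percentile(P[q],[1,99],axis=0).round(3))
E
```

```text
[[626.1 165. ]
 [657.9 186.2]
 [717.1  87.3]
 [682.1  70.4]
 [669.5 129.9]] [670.8 127.2] 115.23317683780766 38.15518039264835 120.92898543710952 120.59492184335993
phone [[0.816 0.006 0.024]
 [0.898 0.075 0.063]]
```

Call:
{"fn": "send_rows", "kwargs": {"moves": "0.5 3 60 0 0 0 0;0.5 3 110 0 0 0 0;0.5 3 140 0 0 0 0;0.5 3 160 0 0 0 0;0.5 3 170 0 0 0 0.2;0.5 3 177 0 0 0 0.4;0.5 3 179 0 0 0 0.45;0.5 3 179 0 0 0 0.45"}}

```text
clock: 24.68
eef_pos: [0.6701, 0.1265, 0.0182]
orientation: [1.555, 2.728, 0.001]
ft_force: [-1.1, 0.7, 1.0]
opening: 0.547
```

```bash
python3 go.py .670 .126 .0165 120.5; python3 - <<'E'
from h import *
s=snapshot("wrist"); save(s,"w8.png")
E
```

```text
row [-0.3 -0.4  1.7] [0.1 0.  0.1] at [0.6701 0.1265 0.0182] t 24.675 j6 goal -19.8 F [-1.1  0.7  1. ] op 0.547
```

View pics/w8.png

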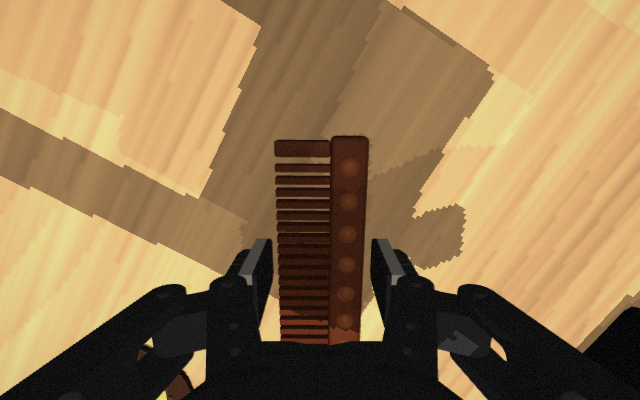

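Call:
{"fn": "send_rows", "kwargs": {"moves": "0 0 1 0 0 0 0.45;0 0 1 0 0 0 1;0 0 1 0 0 0 1;0 0 1 0 0 0 1;0 0 1 0 0 0 1", "grip_force": 30}}

```text
clock: 25.35
eef_pos: [0.6706, 0.1265, 0.0178]
orientation: [1.555, 2.727, 0.002]
ft_force: [-0.1, -0.1, 5.3]
opening: 0.458
```

Call:
{"fn": "send_rows", "kwargs": {"moves": "0 0 -10 0 0 0 1;0 0 -40 0 0 0 1;0 0 -90 0 0 0 1;0 0 -130 0 0 0 1;0 0 -160 0 0 0 1;0 0 -160 0 0 0 1"}}

```text
clock: 26.1
eef_pos: [0.6715, 0.1266, 0.1807]
orientation: [1.553, 2.724, 0.006]
ft_force: [0.5, 0.1, -0.6]
opening: 0.449
```

```bash
python3 go.py .613 .311 .175 190.6
```

```text
row [188.5  43.5   5.4] [  0.2   0.4 -70. ] at [0.6715 0.1266 0.1807] t 26.1 j6 goal -73.7 F [ 0.5  0.1 -0.6] op 0.449
```

Call:
{"fn": "send_rows", "kwargs": {"moves": "188 43 5 0 0 -70 1;188 43 5 0 0 -70 1;188 43 5 0 0 -70 1;188 43 5 0 0 -70 1;188 43 5 0 0 -70 1;188 43 5 0 0 -70 1;188 43 5 0 0 -70 1;188 43 5 0 0 -70 1"}}

```text
clock: 27.1
eef_pos: [0.6099, 0.3097, 0.1694]
orientation: [0.289, -3.126, 0.001]
ft_force: [-0.2, -0.6, -1.4]
opening: 0.458
```

```bash
python3 wv.py w9 >/dev/null;python3 go.py .613 .311 .0215 190.6
```

```text
row [ -3.5   0.7 148.2] [-0.  -0.1 -0.1] at [0.61   0.3098 0.1697] t 27.15 j6 goal -73.7 F [ 0.3 -0.1 -1.2] op 0.459
```

View pics/w9.png

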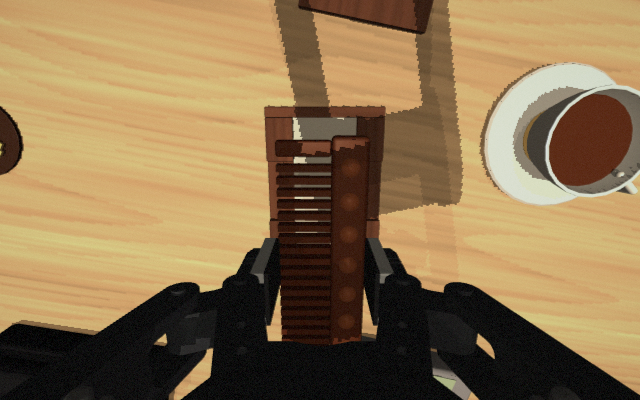

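```bash
python3 - <<'E'
from h import *
from tray import onplane
s=dict(np.load("pics/w9.npz"))
w=onplane(s,[(265,107),(385,107)],.01)[:,:2]*1000
d=w[0]-w[1]; t=np.arctan2(*d[::-1])+np.pi/2
print(w.round(1),np.linalg.norm(d),np.degrees(t),w.mean(0)+75*np.array([np.cos(t),np.sin(t)]))
E
```

```text
[[549.8 250.9]
 [531.1 351.1]] 101.91277393719795 10.608245464760037 [614.15325572 314.83294632]
```

Call:
{"fn": "send_rows", "kwargs": {"moves": "-4 2 40 0 0 0 1;-4 2 80 0 0 0 1;-4 2 115 0 0 0 1;-4 2 130 0 0 0 1;-4 2 138 0 0 0 1;-4 2 142 0 0 0 1;-4 2 143 0 0 0 1;-4 2 143 0 0 0 1"}}

```text
clock: 28.15
eef_pos: [0.615, 0.3131, 0.0294]
orientation: [-0.29, 3.127, 0.001]
ft_force: [-0.2, -0.0, -1.1]
opening: 0.46
```

```bash
python3 go.py .6135 .3125 .0215 190.6
```

```text
row [ 1.6 -0.3  7.9] [0.  0.1 0. ] at [0.615  0.3131 0.0294] t 28.15 j6 goal -73.6 F [-0.2 -0.  -1.1] op 0.46
```

Call:
{"fn": "send_rows", "kwargs": {"moves": "1.5 0 3 0 0 0 1;1.5 0 5 0 0 0 1;1.5 0 6.5 0 0 0 1;1.5 0 7.5 0 0 0 1;1.5 0 8 0 0 0 1;1.5 0 8 0 0 0 1"}}

```text
clock: 28.9
eef_pos: [0.6127, 0.3124, 0.0218]
orientation: [0.291, -3.128, 0.0]
ft_force: [-7.6, -2.9, 11.4]
opening: 0.455
```

Contact; open, retreat and look.

Call:
{"fn": "send_rows", "kwargs": {"moves": "0 0 -0.5 0 0 0 0;0 0 -0.5 0 0 0 0;0 0 -0.5 0 0 0 0;0 0 -0.5 0 0 0 0;0 0 -0.5 0 0 0 0;0 0 -30 0 0 0 0;0 0 -90 0 0 0 0;0 0 -150 0 0 0 0"}}

```text
clock: 29.9
eef_pos: [0.6123, 0.3122, 0.1712]
orientation: [0.291, -3.127, 0.001]
ft_force: [0.9, 0.7, 0.8]
opening: 1.004
```

Call:
{"fn": "send_rows", "kwargs": {"moves": "180 -60 -60 0 0 0 0;180 -60 -60 0 0 0 0;180 -60 -60 0 0 0 0;180 -60 -60 0 0 0 0;180 -60 -60 0 0 0 0"}}

```text
clock: 30.52
eef_pos: [0.4473, 0.2204, 0.2311]
orientation: [-0.29, 3.126, 0.001]
ft_force: [0.1, 0.3, 0.7]
opening: 0.999
```

```bash
python3 - <<'E'
from h import *
from tray import onplane
for n in("top","side"):
  s=snapshot(n); np.savez("pics/%s9.npz"%n,**s); save(s,n+"9.png")
  b=dict(np.load("pics/%s0.npz"%n)); P=pts(s);
  if n=="top": cv2.imwrite("pics/t9.png",cv2.resize(s["pixels"][110:270,140:480,::-1],(800,376),interpolation=cv2.INTER_CUBIC))
E
sed -i 's/top6/top9/' s3.py; python3 s3.py|grep -E "^(clock|loupe|tube)"; sed 's/top1/top9/' tray.py>t9.py; python3 t9.py
python3 - <<'E'
from h import *
from tray import onplane
s=dict(np.load("pics/top9.npz")); P=pts(s)
for n,c,zl,zh,hz in(("frame",(.68,-.15),.0145,.03,.019),("comb",(.6135,.3125),.0085,.03,.013)):
  m=(P[:,:,2]>zl)&(P[:,:,2]<zh)&(np.hypot(P[:,:,0]-c[0],P[:,:,1]-c[1])<.062)
  m=m.astype(np.uint8); yy,xx=np.nonzero(m); w=onplane(s,np.c_[xx,yy],hz)[:,:2]*1000
  print(n,len(xx),[np.round(q,1).tolist() for q in cv2.minAreaRect(w.astype(np.float32))],np.percentile(P[yy,xx,2],[20,50,90]).round(4))
E
```

```text
clock 461 c [ 450.  -122.1] size [64.1 56.8] ang 8.9 zmed 0.0845 hsv [ 28 128 146]
tube 20640 c [249.1 200.3] size [817.2 331.5] ang 28.6 zmed 0.6346 hsv [ 20  53 111]
loupe 117 c [504.5  -7.9] size [32.3 32.7] ang 46.6 zmed 0.0313 hsv [111  37 192]
dark [254. 246.] [[352.4, 257.5], [245.1, 174.2], 16.7]
dark [389. 216.] [[451.4, -124.0], [149.2, 106.9], 9.0]
dark [170. 180.] [[535.9, 515.0], [65.4, 70.8], 48.4]
dark [348. 157.] [[621.7, -1.7], [69.0, 70.6], 1.8]
dark [398. 139.] [[678.4, -150.2], [152.3, 106.5], 3.5]
frame 545 [[679.3, -150.0], [119.8, 93.8], 12.1] [0.0158 0.018  0.0217]
comb 136 [[656.0, 318.6], [31.0, 92.1], 8.3] [0.0096 0.0115 0.015 ]
```

View pics/t9.png

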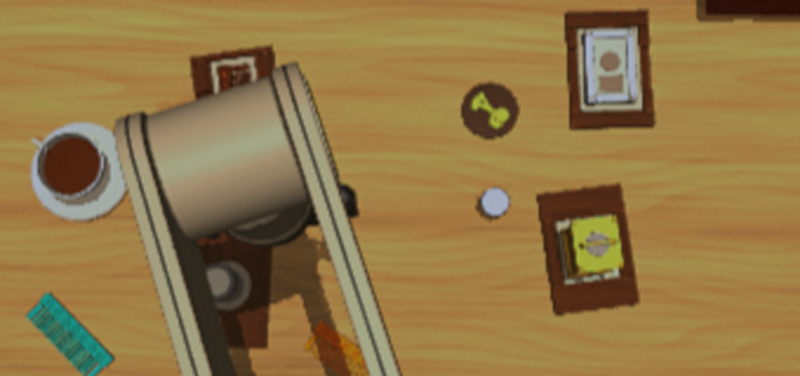

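The frame and clock sit in their inserts; the arm hides the comb and the tube. I'll move it aside for the final check.

Call:
{"fn": "send_rows", "kwargs": {"moves": "150 -532 -15 0 0 0 0;150 -532 -15 0 0 0 0;150 -532 -15 0 0 0 0;150 -532 -15 0 0 0 0;150 -532 -15 0 0 0 0;150 -532 -15 0 0 0 0;150 -532 -15 0 0 0 0;150 -532 -15 0 0 0 0"}}

```text
clock: 31.62
eef_pos: [0.4026, -0.2802, 0.2432]
orientation: [0.29, -3.128, -0.001]
ft_force: [1.0, 0.1, 0.3]
opening: 1.001
```

```bash
python3 - <<'E'
from h import *
from tray import onplane
s=snapshot("top"); np.savez("pics/top10.npz",**s); P=pts(s); hsv=cv2.cvtColor(s["pixels"],cv2.COLOR_RGB2HSV)
cv2.imwrite("pics/t10.png",cv2.resize(s["pixels"][110:270,140:480,::-1],(800,376),interpolation=cv2.INTER_CUBIC))
# frame: silver border above the tray top ; comb: wood-coloured blob inside the pale felt
for n,c,R0,f in(("frame",(.68,-.15),.06,lambda:(P[:,:,2]>.0145)&(P[:,:,2]<.025)),("comb",(.6135,.3125),.07,lambda:(hsv[:,:,1]>120)&(hsv[:,:,2]<130))):
  m=(f()&(np.hypot(P[:,:,0]-c[0],P[:,:,1]-c[1])<R0)).astype(np.uint8)
  m=cv2.morphologyEx(m,cv2.MORPH_OPEN,np.ones((2,2)));cs,_=cv2.findContours(m,cv2.RETR_EXTERNAL,cv2.CHAIN_APPROX_NONE)
  for q in cs:
    if cv2.contourArea(q)>150:
      w=onplane(s,q[:,0],.019 if n=="frame" else .012)[:,:2]*1000
      print(n,[np.round(k,1).tolist() for k in cv2.minAreaRect(w.astype(np.float32))],"z",np.median(P[q[:,0,1],q[:,0,0],2]).round(4))
E
sed -i 's/top9/top10/' s3.py; python3 s3.py|grep -E "^(clock|loupe|tube)"; sed 's/top1/top10/' tray.py>t9.py; python3 t9.py
```

```text
frame [[680.0, -153.3], [90.6, 61.8], 1.8] z 0.0176
comb [[610.3, 309.0], [113.0, 38.0], 9.8] z 0.0098
comb [[602.2, 347.8], [121.4, 23.7], 9.9] z 0.0066
comb [[619.0, 268.4], [121.7, 24.6], 10.5] z 0.0065
clock 460 c [ 451.1 -122.8] size [62.1 55.2] ang 8.9 zmed 0.0846 hsv [ 28 124 154]
tube 223 c [395.  314.9] size [43.6 43.4] ang 3.0 zmed 0.078 hsv [111  36 196]
loupe 117 c [504.5  -7.9] size [32.3 32.7] ang 46.6 zmed 0.0314 hsv [111  37 200]
dark [236. 231.] [[394.3, 314.7], [105.5, 148.5], 89.8]
dark [170. 180.] [[535.9, 515.0], [65.4, 70.8], 48.4]
dark [348. 157.] [[621.7, -1.6], [68.9, 69.8], 46.9]
dark [241. 156.] [[613.0, 311.2], [150.6, 105.7], 10.6]
dark [398. 139.] [[679.2, -150.0], [150.6, 105.9], 3.4]
```

View pics/t10.png

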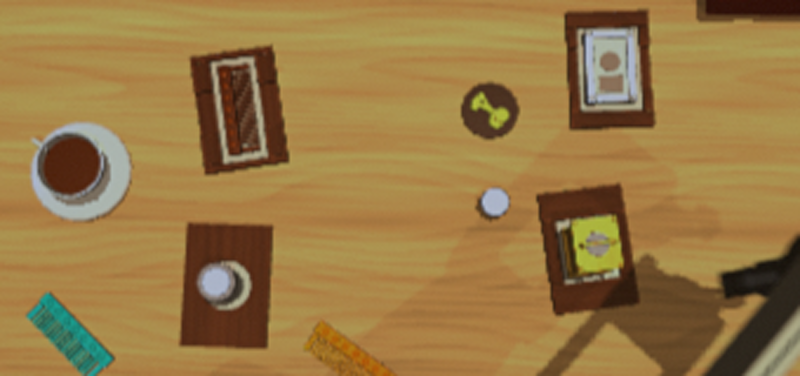

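All four are centred within about 4 mm, aligned, and at felt height. The comb has pale felt showing all round it. Teacup and loupe have not moved.

```bash
python3 -c "
from cell import r
print(r.sign_off())"
```

```text
the job is handed in; nothing more can be done
None
```

I put the clock, coin tube, picture frame and comb back in their own inserts and handed the job in at about 32 s of the 128 s allowed. The robot gave no verdict. Each was lowered until it just touched the felt (contact forces up to about 14 N), then released.

| Item | Offset from insert centre | Angle error | Height check |
|---|---|---|---|
| Clock | about 1 mm | under 1° | Top at 84.6 mm (84 expected) |
| Coin tube | about 1 mm | not needed | Top at 78 mm (78 expected) |
| Picture frame | about 3 mm | about 2° | Border at about 18 mm (19 expected) |
| Comb | about 3.5 mm | about 1° | About 10 mm along its outline, consistent with lying on the felt |

These come from the last overhead picture. The loupe measured exactly where it started. The tea in the cup measured the same in every overhead picture I checked, and the cup looks undisturbed. The arm ended clear of everything.

- **Clock grip:** while gripped, the opening read about 53 mm, although the clock's body is 46 mm wide. The clock still went in upright and in place.
- **Measurements that disagreed:** the two estimates of the comb insert's position differed by about 4 mm, so I aimed between them. A check with the arm partly blocking the overhead view gave unusable readings for the tube, frame and comb. I moved the arm aside and repeated it.

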